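# Open the grinder's bean hopper for refilling

## Task

Get the red coffee grinder ready for a bean refill: first shut the hopper gate by swinging the black-knobbed lever until it points straight out over the spout, then unscrew the hopper's black lid anticlockwise (the red knobs at its sides are there to push it round) until the thread lets go, without forcing it. Lift the lid off and set it down gently, right way up, wholly on the round green mat, leaving the gate shut and the scale, cup, tin and pastry where they are.

Things in the scene. Friction and masses are not known exactly. Their poses are not given: they have to be found in the camera images.
- grinder: Small red coffee grinder, fixed, 124 mm across at the foot. Origin: centre of its underside, z up; its steel spout (28 mm wide, reaching 86 mm from the axis, top at z 66 mm, white stripe on it) points along its own -x. A steel ring with the gate lever turns at z 74 to 93 mm; above it a clear hopper 102 mm across narrows at z 150 mm to the threaded neck.
- gate (a joint): Gate lever: turns about the grinder's upright axis. 0 = points straight out over the spout (gate shut, along the grinder's -x); positive = turned anticlockwise seen from above (rad). Stops at -1.1 and 1.1; starts 0.45 to 0.8. Stays where it is left (dry friction, 1 to 2 N at the knob).
- gate_knob (a point): Top centre of the lever's upright black knob, 15 mm thick, 108 mm from the grinder's axis, from z 78 to 120 mm over the counter. The arm below it is a flat bar, 10 mm wide, at z 80 to 88 mm.
- lid: Black ribbed screw lid, about 0.14 kg, held only by its thread. Origin: centre of its underside; z up when right way up. Skirt 68 mm across, lid top 42 mm above the origin; a grip bar on top and two side arms with knobs lie along the lid's own y. At the start it is screwed down with its origin 152 mm above the counter, on the grinder's axis, and its axes along the grinder's.
- lid_bar (a point): Middle of the grip bar's top edge, 62 mm above the lid's underside. Bar: 12 mm thick, 20 mm high, 44 mm long (along the lid's y). At lid y = +-68 mm stands an upright red push knob, 16 mm thick, 2 to 22 mm above the lid's underside, on an arm 10 mm wide. A shut gripper circling low against one knob turns the lid lightly; pushing higher up tilts and binds it.
- mat: Round green mat fixed to the counter, 140 mm across, its top 6 mm above the counter. Origin: centre of its underside.
- scale: Flat black digital scale, 165 x 130 x 22 mm, stands free; a bystander. Origin: centre of its underside. Mat and scale may be on either side of the grinder.
- cup: White espresso cup with a handle, 59 x 83 x 52 mm, a bystander. Origin: centre of its underside.
- caddy: Small round purple tin, 68 mm across, 80 mm high, a bystander. Origin: centre of its underside.
- turnover: Wrapped round pastry, 97 x 122 x 64 mm, loose on the counter at the right, a bystander; right of it stands a fixed wire cake stand with platters, about 0.25 m high. Origin: centre of its underside.
- grinder_mouth (a point): Centre of the hopper neck's rim, 189 mm above the counter, on the grinder's axis. Right-hand thread, 8 mm rise per turn: turned anticlockwise from above, the lid comes free after 2 turns, 16 mm up. It stays level to 2.4 turns; turned further it wobbles and drops back 8 mm, still free. Then it lifts straight up; 30 mm more clears the neck.

How it is judged (in metres and radians):
On the way, in this order (a step that is already met when the one before it is completed fails the run):
1. the gate lever points straight out over the spout (within 0.12 rad), lid still screwed down (value of joint gate between -0.12 and 0.12 rad and z of lid in the frame of grinder below 0.156 m), for 0.2 s.
2. the lid has been screwed up the thread by 13 mm, still on the neck (z of lid in the frame of grinder above 0.165 m and horizontal distance between lid and grinder below 0.008 m), for 0.1 s.
3. the lid is lifted clear of the neck (z of lid in the frame of grinder above 0.192 m), for 0.1 s.
At the end, for the whole second after the job is handed in: The lid stands at rest, upright (within 0.1 rad) and flat on the green mat with its round skirt wholly on it (centre within 36 mm of the mat's centre), and the gate lever points over the spout within 0.12 rad (value of joint gate between -0.12 and 0.12 rad and horizontal distance between lid and mat below 0.036 m and z of lid in the frame of mat between 0.002 and 0.011 m and angle between lid's own z axis and vertical below 0.1 rad and linear speed of lid below 0.02 m/s); the robot touches nothing.
It fails at once if the lid is forced: more than 100 N between lid and grinder (contact force between lid and grinder above 100 N).
It fails at once if the lid is banged down on the mat: more than 40 N (contact force between lid and mat above 40 N).
It fails at once if a bystander is shifted by more than 30 mm (distance of any of scale, cup, caddy, turnover from where it was at the start of the episode above 0.03 m).
It fails at once if cup or tin is tipped (angle between any of cup, caddy's own z axis and vertical above 0.4 rad).
It also fails if it takes over 72 s, if anything falls off the work surface, if the arm or the gripper's body presses on something with over 40 N, if the wrist force passes 120 N, or if a joint passes its speed limit or range.

## Robot

A 6-joint arm with a two-finger parallel gripper is mounted at the origin on a cart in front of the work surface, level with it; the furniture and walls round the work are solid. World frame = base frame: x ahead of the robot, y to its left, z up, the work surface at z = 0. Lengths are in mm, angles in rad, forces in N, time in s.
With the tool pointing down it reaches from about 300 to 775 mm from the base axis. Payload 14.6 kg.
Tool frame: the origin (TCP) lies midway between the tips of the shut fingers; the grasp point (between the pads) lies 19 mm behind it; z points along the fingers, y is the line along which they close (so a half turn about z gives the same grasp; the last joint's range is limited). The gripper opens to 94 mm and grips with 3 to 60 N. Pads are 16 mm wide; open, the fingers measure 119 mm over their backs; the gripper's body (75 mm by 177 mm) begins 78 mm behind the grasp point.
Start: joints at [1.186, 0.3, 1.521, -0, 1.321, -0.067], TCP at [171.86, 522.449, 205.446] pointing down, gripper open.
Joint ranges: [-3.03, 3.03], [-0.79, 2.21], [0.23, 2.52], [-1.04, 4.18], [0, 3.07], [-2.55, 2.55]. Speed limits (rad/s): [2.22, 2.22, 2.57, 3.14, 3.14, 3.14].

## Interface

Orientations are given as [roll, pitch, yaw] about the fixed x, y, z axes, in that order (R = Rz(yaw) Ry(pitch) Rx(roll)).
In Python, from cell import manip, camera gives the robot as it stands.
- The arm moves only by the tool move_arm, never from a script. Its arguments are lists of equal length, an entry for each row: "dp": the shift along the world's x, y, z in mm, a list of three; "rotation": the turn, a rotation vector about the world's x, y, z in rad, a list of three; "hand": the opening, from 0 (shut) to 1 (fully open). A call has 1 to 10 rows; each row shifts and turns the commanded pose from where the row before left it; what a row does not reach is not made up. A row lasts 1/8 s, in which the tool goes at most 62.5 mm and 10.7 degrees, less where a joint would pass 70% of its speed; a pose out of reach is approached as far as the arm can. A call with a gripper value outside its range is refused whole. The fingers move at their own pace and stop on an object; "newtons" is the grip in N (left out, the last holds). Time passes only in rows, so rows that do not move let the fingers close. It gives the time, the measured TCP pose, the force, the opening and the grip force at its end, in the units of the state.
- manip.read_state(): the state, without advancing time (a new reading comes with each control period).
- camera(name): name is "scene" or "top"; returns a dict with "image" (480x640x3 uint8, red, green, blue), "fx", "fy", "cx", "cy" (pixels), "R" (3x3) and "t" (3): a world point X has camera coordinates R X + t. Camera axes: x right, y down, z forward; pixel columns grow to the right and rows downward; lengths in mm; the calibration is good to about 2 mm. A picture is of the moment at which its call begins. There is no depth.
- manip.sign_off(): hands the job in; it is judged then, once.
The state is a dict: "clock": time; "joints": joint angles; "qd": joint speeds; "effort": joint torques, N m; "eef_pos": TCP position; "eef_rot": TCP orientation; "wrist_force": force on the tool from outside, world axes, zero at the start; "moment": the same for the moment, N m; "finger_gap": finger opening in mm; "finger_force": force on a finger pad.
Only numpy, scipy, OpenCV 4.12 (cv2) and the standard library are available. Lean on these libraries where they do the work, as an engineer would, in place of code of your own. Each camera call takes 0.05 s, during which the arm holds its last target. There are 200 camera calls.

## Working session

There is one attempt and no reset: what is moved stays moved. The work goes in short steps, Python scripts to look and compute and a tool call to move; the robot and the scene stay as the last step left them, time stands still between calls to the robot, and variables do not carry over. Pictures are saved under pics/ and viewed, at most 11 in all, crops included, and the job is handed in when it is done.

Besides the shell and the picture viewer there is one more tool, called after ">>>" by a JSON object that holds its "name" and its "arguments", one argument or row to a line. move_arm: Moves the arm, as the interface text tells. Its arguments: {"type":"object","properties":{"dp":{"type":"array","items":{"type":"array","items":{"type":"number"}}},"rotation":{"type":"array","items":{"type":"array","items":{"type":"number"}}},"hand":{"type":"array","items":{"type":"number"}},"newtons":{"type":"number"}},"required":["dp","rotation","hand"]}

```bash
mkdir -p pics; ls
python3 - <<'E'
from cell import manip, camera
import cv2
for n in ("scene","top"):
    c=camera(n); cv2.imwrite(f"pics/{n}0.png",c["image"][:,:,::-1]); print(n,c["fx"],c["fy"],c["cx"],c["cy"],c["R"],c["t"])
print(manip.read_state())
E
```

```text
pics
scene 589.4556382583918 589.4556382583918 312.56424362275675 237.3086049855464 [[-0.78203214 -0.62318401  0.00821109]
 [-0.29838998  0.36281715 -0.88279507]
 [ 0.54716465 -0.69282423 -0.46968653]] [ 495.00517933  237.36925344 1290.45611126]
top 466.57241810098947 466.57241810098947 317.6217273695094 240.64883537095918 [[ 0.02710734 -0.99962834 -0.00289319]
 [-0.98252319 -0.02611008 -0.18429988]
 [ 0.18415584  0.00783851 -0.9828658 ]] [ 126.54686834  546.8470568  1328.70957013]
{'clock': 0.1, 'joints': array([ 1.18638000e+00,  3.00388037e-01,  1.52147492e+00,  7.90755748e-07,
        1.32074004e+00, -6.65862194e-02]), 'qd': array([ 8.52125402e-04, -1.82514939e-03, -1.60308078e-03, -9.44396902e-04,
        1.05127873e-03,  3.37717036e-05]), 'effort': array([ 1.77925944e-03, -5.32647443e+01, -3.53283334e+01,  7.09837326e-02,
        2.34676333e-02, -2.05218038e-05]), 'eef_pos': array([171.78804732, 522.2433744 , 204.97681273]), 'eef_rot': array([-3.14058460e+00, -6.79896268e-05,  2.82376232e+00]), 'wrist_force': array([ 0.29439752, -0.40963413, -0.4248147 ]), 'moment': array([-0.05215022,  0.0178284 ,  0.04366704]), 'finger_force': 0.0, 'finger_gap': 94.35648972314134}
```

View pics/scene0.png

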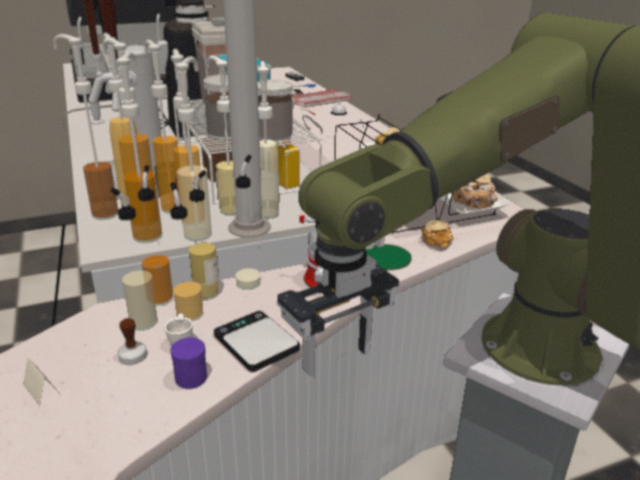

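View pics/top0.png

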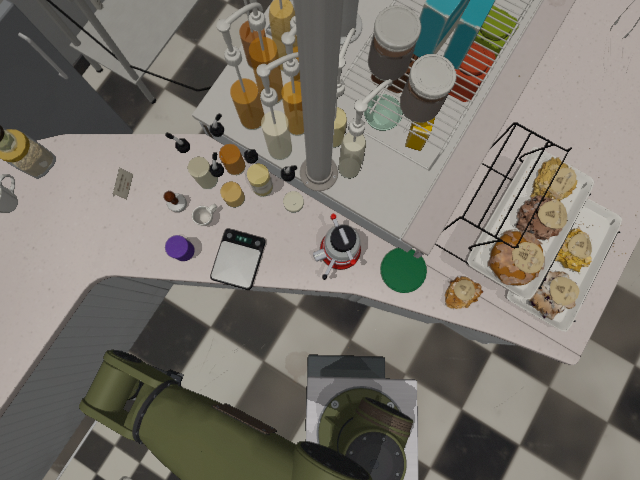

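The top view shows the grinder at about (340,243), red knobs at (333,216) and (351,263), the spout pointing left at (320,256), the black lever knob at (325,277), and the mat at (404,270). The scale (238,258) and the pole (318,170) are to the left and behind.

```bash
cat > h.py <<'E'
import numpy as np, cv2
from cell import manip, camera
def ray(c,u,v,z):
    d=c["R"].T@np.array([(u-c["cx"])/c["fx"],(v-c["cy"])/c["fy"],1.]); o=-c["R"].T@c["t"]
    return o+d*(z-o[2])/d[2]
def proj(c,X):
    p=c["R"]@np.asarray(X,float)+c["t"]; return p[:2]/p[2]*c["fx"]+[c["cx"],c["cy"]]
def blobs(m,amin=4):
    n,l,s,ce=cv2.connectedComponentsWithStats(m.astype(np.uint8)); return [(s[i][4],ce[i].round(1),s[i][:4]) for i in range(1,n) if s[i][4]>=amin]
def masks(im):
    r,g,b=[im[:,:,i].astype(int) for i in range(3)]
    return dict(red=(r>110)&(g<70)&(b<70),green=(g>60)&(g>r+40)&(g>b+20),black=(r<50)&(g<50)&(b<50))
E
python3 - <<'E'
from h import *
c=camera("top"); im=c["image"]; x0,y0=290,195
M=masks(im)
for k in M:
    m=M[k].copy(); w=np.zeros_like(m); w[195:300,290:440]=1
    for b in blobs(m&w): print(k,b)
crop=im[195:300,290:430]; cv2.imwrite("pics/crop1.png",cv2.resize(crop[:,:,::-1],None,fx=5.7,fy=5.7,interpolation=cv2.INTER_CUBIC))
E
```

```text
red (np.int32(22), array([332.9, 216.1]), array([331, 214,   5,   5], dtype=int32))
red (np.int32(15), array([321.4, 244.4]), array([320, 240,   4,   9], dtype=int32))
red (np.int32(10), array([327.4, 254.9]), array([325, 251,   7,   9], dtype=int32))
red (np.int32(72), array([346.9, 263.5]), array([336, 259,  21,  10], dtype=int32))
red (np.int32(13), array([326.6, 261.7]), array([324, 260,   6,   5], dtype=int32))
green (np.int32(1540), array([403. , 270.4]), array([381, 248,  46,  45], dtype=int32))
black (np.int32(423), array([342.9, 238.8]), array([331, 225,  25,  27], dtype=int32))
black (np.int32(16), array([324.4, 276.6]), array([323, 275,   4,   5], dtype=int32))
```

View pics/crop1.png

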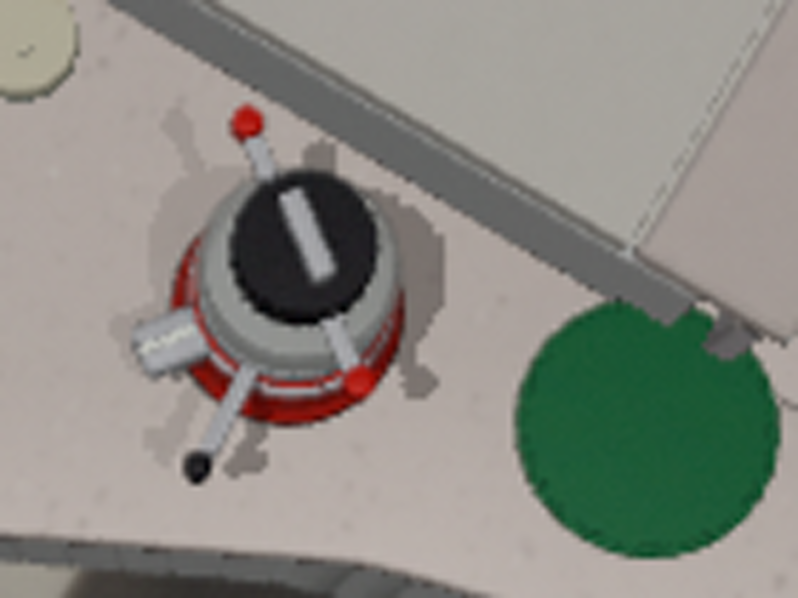

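Run:
```python
from h import *
c=camera("top"); s=camera("scene")
cv=lambda x,y:(290+x/5.7,195+y/5.7)
k1=ray(c,332.9,216.1,173);k2=ray(c,*cv(360,378),173)
print("knobs",k1,k2,np.linalg.norm(k1-k2)); G=(k1+k2)/2
b1=ray(c,*cv(291,190),214);b2=ray(c,*cv(322,277),214)
print("bar",(b1+b2)/2,b2-b1,"G",G)
kn=ray(c,*cv(198,466),120); print("knob",kn,np.linalg.norm((kn-G)[:2]))
sp=ray(c,*cv(145,350),64); print("spout tip",sp, np.linalg.norm((sp-G)[:2]))
d=(k1-k2)[:2]; ax=np.arctan2(d[1],d[0]); print("lid +-y ang",ax)
a=np.arctan2(*(sp-G)[1::-1]);l=np.arctan2(*(kn-G)[1::-1]);print("spout ang",a,"lever ang",l,"gate",(l-a+np.pi)%(2*np.pi)-np.pi)
m=masks(c["image"])["green"]; pts=np.argwhere(m[195:300,360:440])[:,::-1]+[360,195]
lo=[p for p in pts]; # circle from left/lower contour
P=np.array([ray(c,u,v,6)[:2] for u,v in lo]); 
h=cv2.convexHull(P.astype(np.float32))
print("mat",cv2.minEnclosingCircle(h))
for z in (0,100,200): print("shelf corner",z,ray(c,*cv(635,250),z),ray(c,*cv(680,310),z), ray(c,*cv(240,30),z),"front edge",ray(c,*cv(300,550),0),"pastry",ray(c,462,292,0))
print("scene G", proj(s,[*G[:2],214]))
im=s["image"][170:300,200:460]; cv2.imwrite("pics/crop2.png",cv2.resize(im[:,:,::-1],None,fx=3,fy=3,interpolation=cv2.INTER_CUBIC))
```

```text
knobs [589.35404535 100.53806485 173.        ] [466.82874393  43.89355862 173.        ] 134.98536799803324
bar [527.00325508  72.10879048 214.        ] [-40.16899657 -14.84746762   0.        ] G [528.09139464  72.21581174 173.        ]
knob [429.26335634 118.19627938 120.        ] 109.00084660284958
spout tip [494.01648775 146.16135481  64.        ] 81.41893281396408
lid +-y ang 0.43304252218381156
spout ang 2.0026040819020974 lever ang 2.7061234338670666 gate 0.7035193519649692
mat ((469.4713439941406, -119.67937469482422), 68.55653381347656)
shelf corner 0 [ 565.22680661 -115.29775978    0.        ] [ 533.09896506 -139.20687792    0.        ] [682.11118664  99.90416508   0.        ] front edge [399.34574605  62.20365637   0.        ] pastry [ 407.46011856 -296.18104651    0.        ]
shelf corner 100 [545.60785903 -97.83902161 100.        ] [ 515.76329496 -120.0489546   100.        ] [654.18544156 102.06882539 100.        ] front edge [399.34574605  62.20365637   0.        ] pastry [ 407.46011856 -296.18104651    0.        ]
shelf corner 200 [525.98891145 -80.38028343 200.        ] [ 498.42762487 -100.89103127  200.        ] [626.25969649 104.23348569 200.        ] front edge [399.34574605  62.20365637   0.        ] pastry [ 407.46011856 -296.18104651    0.        ]
scene G [328.55993341 203.09919245]
```

View pics/crop2.png

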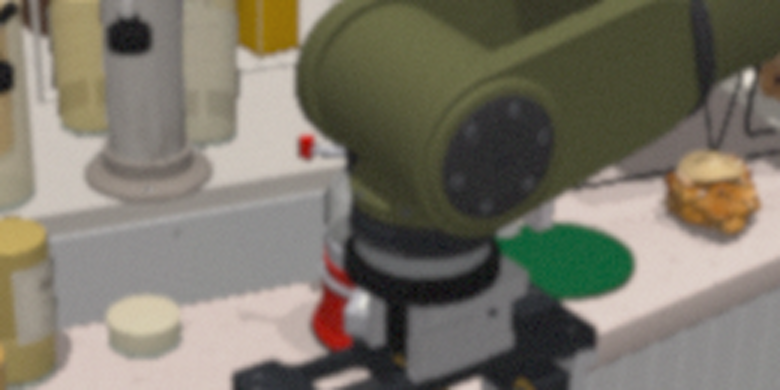

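The scene view shows the wall behind the grinder carrying a low raised shelf; the mat and pastry are on the right. Geometry is consistent: the knobs are 135 mm apart, the lever radius is 109 mm, and the gate is at about 0.70 rad. I'm moving to above the lever knob.

>>> {"name": "move_arm", "arguments": {
  "dp": [
    [25.7,-40.4,-4.5],
    [25.7,-40.4,-4.5],
    [25.7,-40.4,-4.5],
    [25.7,-40.4,-4.5],
    [25.7,-40.4,-4.5],
    [25.7,-40.4,-4.5],
    [25.7,-40.4,-4.5],
    [25.7,-40.4,-4.5],
    [25.7,-40.4,-4.5],
    [25.7,-40.4,-4.5]
  ],
  "rotation": [
    [0,0,-0.0118],
    [0,0,-0.0118],
    [0,0,-0.0118],
    [0,0,-0.0118],
    [0,0,-0.0118],
    [0,0,-0.0118],
    [0,0,-0.0118],
    [0,0,-0.0118],
    [0,0,-0.0118],
    [0,0,-0.0118]
  ],
  "hand": [0.45,0.45,0.45,0.45,0.45,0.45,0.45,0.45,0.45,0.45],
  "newtons": 8
}}

```text
clock: 1.5
eef_pos: [429.5, 117.0, 160.4]
eef_rot: [3.141, 0.0, 2.705]
wrist_force: [1.4, 0.2, -0.2]
finger_gap: 42.1
finger_force: 0.0
```

Run:
```python
from h import *
c=camera("top"); s=camera("scene")
cv2.imwrite("pics/scene2.png",s["image"][:,:,::-1])
print(manip.read_state()["eef_pos"],manip.read_state()["joints"])
# shelf height from scene: wall base at (220,278), find height where vertical line hits shelf edge
B=ray(s,220,278,0); print("base",B)
for h in (50,70,90,110,130): print(h,proj(s,[B[0],B[1],h]))
for h in (70,90): print("pole",h,ray(c,319,176,h),"bottle base",ray(c,350,170,h),"scene pole",ray(s,249,226,h))
```

```text
[430.16153916 115.55904396 159.97787711] [ 1.80476119e-01  1.13138465e-01  1.85800879e+00 -5.25303706e-04
  1.17098708e+00 -9.50345252e-01]
base [742.65063414 246.84281645   0.        ]
50 [218.71410614 261.3170947 ]
70 [218.18842101 254.49697102]
90 [217.65607854 247.59047641]
110 [217.11695145 240.5959597 ]
130 [216.57090921 233.51172736]
pole 70 [736.63166596 142.2394906   70.        ] bottle base [757.86041467  49.76145504  70.        ] scene pole [793.55997075  82.283352    70.        ]
pole 90 [729.93861359 142.06184347  90.        ] bottle base [750.84982647  50.9670778   90.        ] scene pole [765.4660611  110.17284298  90.        ]
```

View pics/scene2.png

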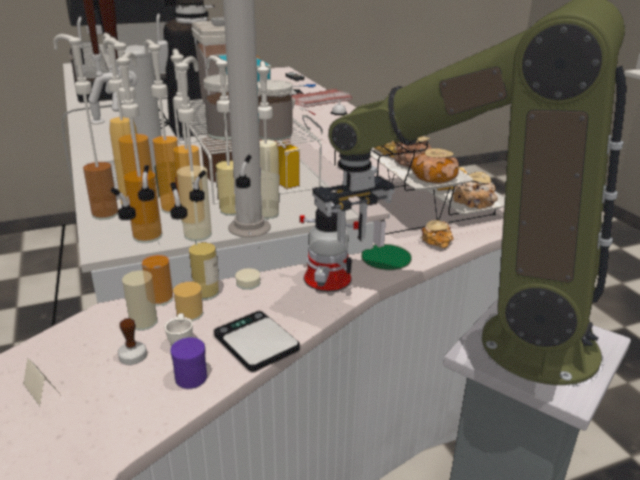

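The gripper sits just over the lever knob. The shelf is about 95 mm high and the pole is at about (730,142), so both are clear. I'm descending and gripping the knob.

>>> {"name": "move_arm", "arguments": {
  "dp": [
    [0,1,-20],
    [0,1,-20],
    [0,0,-16],
    [0,0,-8],
    [0,0,0],
    [0,0,0],
    [0,0,0],
    [0,0,0]
  ],
  "rotation": [
    [0,0,0],
    [0,0,0],
    [0,0,0],
    [0,0,0],
    [0,0,0],
    [0,0,0],
    [0,0,0],
    [0,0,0]
  ],
  "hand": [0.45,0.45,0.45,0.45,0,0,0,0],
  "newtons": 8
}}

```text
clock: 2.6
eef_pos: [429.1, 120.5, 96.9]
eef_rot: [3.141, 0.001, 2.706]
wrist_force: [-1.1, 0.6, 3.6]
finger_gap: 13.6
finger_force: 8.0
```

>>> {"name": "move_arm", "arguments": {
  "dp": [
    [5.2,7.3,0],
    [5.1,7.7,0],
    [5.7,7.3,0],
    [6.4,6.8,0],
    [7,6.3,0],
    [7.3,5.5,0],
    [7.9,5,0],
    [8.3,4.3,0],
    [0,0,0],
    [0,0,0]
  ],
  "rotation": [
    [0,0,-0.0858],
    [0,0,-0.0858],
    [0,0,-0.0858],
    [0,0,-0.0858],
    [0,0,-0.0858],
    [0,0,-0.0858],
    [0,0,-0.0858],
    [0,0,-0.0858],
    [0,0,0],
    [0,0,0]
  ],
  "hand": [0,0,0,0,0,0,0,0,0,0]
}}

```text
clock: 3.85
eef_pos: [481.7, 171.7, 96.8]
eef_rot: [3.141, -0.002, 2.02]
wrist_force: [-2.6, 7.6, 3.8]
finger_gap: 13.7
finger_force: 8.0
```

>>> {"name": "move_arm", "arguments": {
  "dp": [
    [0,0,0],
    [0,0,0],
    [0,0,33],
    [0,0,30],
    [-10,-20,0],
    [-10,-20,0],
    [-8,-20,0],
    [-4,-18,0],
    [4,-10,0],
    [4,-10,0]
  ],
  "rotation": [
    [0,0,0],
    [0,0,0],
    [0,0,0],
    [0,0,0.16],
    [0,0,0.16],
    [0,0,0.16],
    [0,0,0.16],
    [0,0,0.16],
    [0,0,0.16],
    [0,0,0.16]
  ],
  "hand": [0.45,0.45,0.45,0.45,0,0,0,0,0,0]
}}

```text
clock: 5.1
eef_pos: [457.8, 72.0, 159.5]
eef_rot: [-3.141, 0.0, -3.139]
wrist_force: [0.9, -0.0, 0.5]
finger_gap: 0.4
finger_force: 0.0
```

Run:
```python
from h import *
c=camera("top")
print(manip.read_state()["eef_pos"],manip.read_state()["eef_rot"],manip.read_state()["joints"],manip.read_state()["finger_gap"])
im=c["image"][195:300,290:430]; cv2.imwrite("pics/crop3.png",cv2.resize(im[:,:,::-1],None,fx=5.7,fy=5.7,interpolation=cv2.INTER_CUBIC))
```

```text
[458.1916726   71.31333763 159.50804314] [-3.14117912e+00  2.63232480e-04 -3.13090852e+00] [ 7.56424978e-02  1.53969367e-01  1.81254828e+00 -4.65788947e-04
  1.17483921e+00 -1.50565831e+00] 0.42130003194569293
```

View pics/crop3.png

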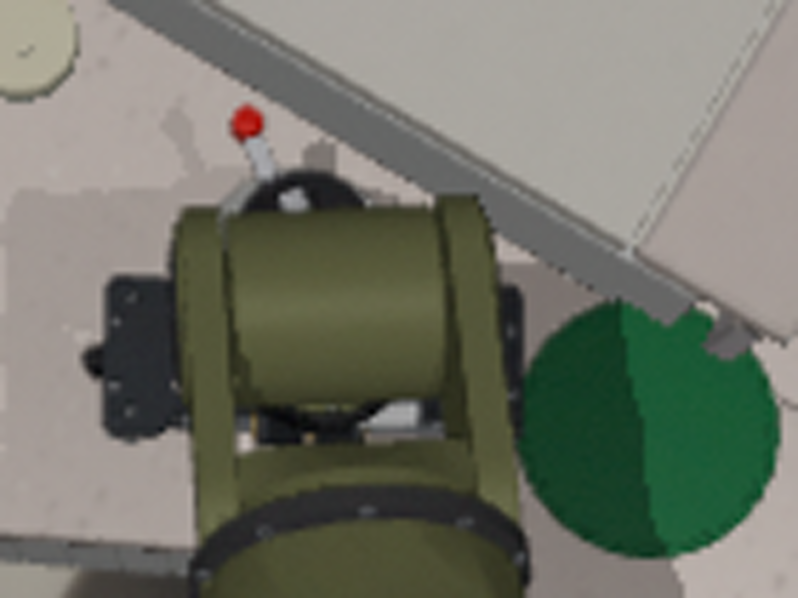

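The picture shows the lever knob now at crop (95,360) over the spout, and the far red knob still in place at (247,122). Next I'm circling the shut fingers against the near knob.

>>> {"name": "move_arm", "arguments": {
  "dp": [
    [2.4,-18.1,-2],
    [7,-16.9,0.3],
    [11.1,-14.5,0.3],
    [14.5,-11.1,0.3],
    [16.9,-7,0.3],
    [18.1,-2.4,0.4],
    [18.1,2.4,0.3],
    [16.9,7,0.3],
    [14.5,11.1,0.4],
    [11.1,14.5,0.3]
  ],
  "rotation": [
    [0,0,0],
    [0,0,0],
    [0,0,0],
    [0,0,0],
    [0,0,0],
    [0,0,0],
    [0,0,0],
    [0,0,0],
    [0,0,0],
    [0,0,0]
  ],
  "hand": [0,0,0,0,0,0,0,0,0,0]
}}

```text
clock: 6.4
eef_pos: [589.3, 37.6, 160.1]
eef_rot: [-3.142, -0.0, 3.138]
wrist_force: [0.5, -0.2, -0.0]
finger_gap: 0.2
finger_force: 0.1
```

Run:
```python
from h import *
c=camera("top"); s=camera("scene"); st=manip.read_state()
print(st["eef_pos"],st["wrist_force"],st["moment"])
kn=ray(c,290+95/5.7,195+360/5.7,120); G=np.array([527.5,72.2]); d=kn[:2]-G; print("lever",np.arctan2(d[1],d[0])-2.004,np.hypot(*d))
im=np.hstack([c["image"][190:290,270:400],s["image"][180:280,270:400]]); cv2.imwrite("pics/c4.png",cv2.resize(im[:,:,::-1],None,fx=3,fy=3,interpolation=cv2.INTER_CUBIC))
```

```text
[589.1291112   38.66057027 160.01094286] [0.10138718 0.4973083  0.13873071] [0.01667584 0.02831628 0.03472098]
lever 0.02068854334026371 108.6022361026673
```

View pics/c4.png

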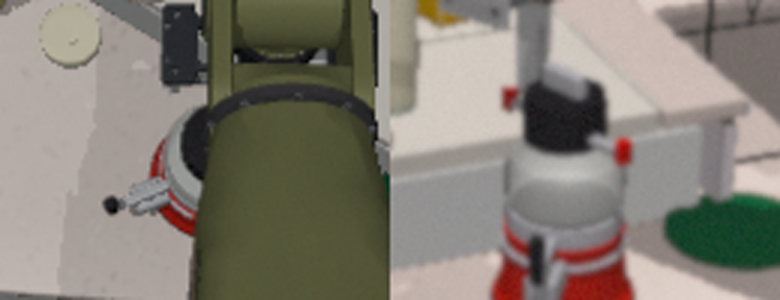

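Run:
```python
from h import *
s=camera("scene"); M=masks(s["image"])["red"].copy(); M[:, :290]=0; M[:,370:]=0; M[:190]=0
for b in blobs(M): print(b)
G=np.array([527.5,72.2])
for b in blobs(M)[:3]:
    for z in (165,170):
        p=ray(s,*b[1],z)[:2]-G; print(z,np.degrees(np.arctan2(p[1],p[0])),np.hypot(*p))
print(proj(s,[589,38.6,160]))
```

```text
(np.int32(17), array([309.4, 212. ]), array([308, 210,   4,   6], dtype=int32))
(np.int32(31), array([347.3, 230.4]), array([345, 227,   5,   8], dtype=int32))
(np.int32(22), array([312. , 260.9]), array([309, 258,   7,   7], dtype=int32))
(np.int32(72), array([336.2, 263.8]), array([325, 258,  22,  10], dtype=int32))
(np.int32(612), array([329.2, 279.2]), array([305, 266,  46,  25], dtype=int32))
165 -9.443589383432284 70.05850688532375
170 -3.0473044963150575 62.665251957005914
165 171.04197201220782 65.42912789713425
170 165.46375914927097 72.44842376949093
165 116.86850530006299 197.90081133857305
170 117.3409915429212 206.29130509139137
[317.10836907 211.70503732]
```

The lid turned with the finger: its knob is at about -7°, so it has turned about 148°, with negligible force. I'm continuing.

>>> {"name": "move_arm", "arguments": {
  "dp": [
    [7,16.9,0.3],
    [2.4,18.1,0.3],
    [-2.4,18.1,0.3],
    [-7,16.9,0.3],
    [-11.1,14.5,0.3],
    [-14.5,11.1,0.3],
    [-16.9,7,0.3],
    [-18.1,2.4,0.3],
    [-18.1,-2.4,0.3],
    [-16.9,-7,0.3]
  ],
  "rotation": [
    [0,0,0],
    [0,0,0],
    [0,0,0],
    [0,0,0],
    [0,0,0],
    [0,0,0],
    [0,0,0],
    [0,0,0],
    [0,0,0],
    [0,0,0]
  ],
  "hand": [0,0,0,0,0,0,0,0,0,0]
}}

```text
clock: 7.8
eef_pos: [491.4, 133.5, 163.5]
eef_rot: [3.142, 0.0, 3.14]
wrist_force: [0.7, 0.1, 0.2]
finger_gap: -0.0
finger_force: 0.2
```

>>> {"name": "move_arm", "arguments": {
  "dp": [
    [-14.5,-11.1,0.3],
    [-11.1,-14.5,0.3],
    [-7,-16.9,0.3],
    [-2.4,-18.1,0.3],
    [2.4,-18.1,0.3],
    [7,-16.9,0.3],
    [11.1,-14.5,0.3],
    [14.5,-11.1,0.3],
    [16.9,-7,0.3],
    [18.1,-2.4,0.3]
  ],
  "rotation": [
    [0,0,0],
    [0,0,0],
    [0,0,0],
    [0,0,0],
    [0,0,0],
    [0,0,0],
    [0,0,0],
    [0,0,0],
    [0,0,0],
    [0,0,0]
  ],
  "hand": [0,0,0,0,0,0,0,0,0,0]
}}

```text
clock: 9.05
eef_pos: [528.8, 1.7, 166.1]
eef_rot: [-3.142, -0.0, 3.139]
wrist_force: [-0.9, 0.8, -0.7]
finger_gap: 0.9
finger_force: 0.1
```

>>> {"name": "move_arm", "arguments": {
  "dp": [
    [18.1,2.4,0.3],
    [16.9,7,0.3],
    [14.5,11.1,0.3],
    [11.1,14.5,0.3],
    [7,16.9,0.3],
    [2.4,18.1,0.3],
    [-2.4,18.1,0.3],
    [-7,16.9,0.3],
    [-11.1,14.5,0.3],
    [-14.5,11.1,0.3]
  ],
  "rotation": [
    [0,0,0],
    [0,0,0],
    [0,0,0],
    [0,0,0],
    [0,0,0],
    [0,0,0],
    [0,0,0],
    [0,0,0],
    [0,0,0],
    [0,0,0]
  ],
  "hand": [0,0,0,0,0,0,0,0,0,0]
}}

```text
clock: 10.3
eef_pos: [561.7, 134.2, 169.4]
eef_rot: [3.142, 0.0, 3.14]
wrist_force: [0.4, 0.1, 0.7]
finger_gap: 0.3
finger_force: 0.1
```

```bash
cat > k.py <<'E'
from h import *
import sys
s=camera("scene"); M=masks(s["image"])["red"].copy(); M[:, :290]=0; M[:,370:]=0; M[:180]=0;M[245:]=0
G=np.array([527.5,72.2]); print(manip.read_state()["eef_pos"])
for b in blobs(M):
    for z in map(float,sys.argv[1:]):
        p=ray(s,*b[1],z)[:2]-G; print(b[0],b[1],z,np.degrees(np.arctan2(p[1],p[0])),np.hypot(*p))
E
python3 k.py 170 175 180
```

```text
[560.44121979 135.12323852 169.54366734]
16 [349.8 209.7] 170.0 -95.90698518232985 79.74399573414934
16 [349.8 209.7] 175.0 -101.3681573916788 71.97686758061946
16 [349.8 209.7] 180.0 -108.07156919293026 65.01617369959011
36 [306.4 225.3] 170.0 69.88840886168025 62.91653953227092
36 [306.4 225.3] 175.0 76.9932157985036 68.51531669956256
36 [306.4 225.3] 180.0 82.94864505823493 75.00198709091286
```

>>> {"name": "move_arm", "arguments": {
  "dp": [
    [-16.9,7,0.3],
    [-18.1,2.4,0.3],
    [-18.1,-2.4,0.3],
    [-16.9,-7,0.3],
    [-14.5,-11.1,0.3],
    [-11.1,-14.5,0.3],
    [-7,-16.9,0.3],
    [-2.4,-18.1,0.3],
    [2.4,-18.1,0.2],
    [7,-16.9,0]
  ],
  "rotation": [
    [0,0,0],
    [0,0,0],
    [0,0,0],
    [0,0,0],
    [0,0,0],
    [0,0,0],
    [0,0,0],
    [0,0,0],
    [0,0,0],
    [0,0,0]
  ],
  "hand": [0,0,0,0,0,0,0,0,0,0]
}}

```text
clock: 11.6
eef_pos: [467.3, 36.3, 172.1]
eef_rot: [-3.142, 0.0, 3.139]
wrist_force: [-0.4, 0.1, 0.5]
finger_gap: 0.3
finger_force: 0.2
```

>>> {"name": "move_arm", "arguments": {
  "dp": [
    [11.1,-14.5,0],
    [14.5,-11.1,0],
    [16.9,-7,0],
    [0,0,0]
  ],
  "rotation": [
    [0,0,0],
    [0,0,0],
    [0,0,0],
    [0,0,0]
  ],
  "hand": [0,0,0,0]
}}

```text
clock: 12.1
eef_pos: [510.5, 4.5, 171.4]
eef_rot: [-3.142, -0.001, 3.139]
wrist_force: [-0.7, 1.0, -0.7]
finger_gap: 0.5
finger_force: 0.0
```

```bash
python3 k.py 176 180 184
```

```text
[509.86111742   4.88474364 171.44141027]
7 [343.4 205.3] 176.0 -81.09353329290462 80.83937268236477
7 [343.4 205.3] 180.0 -84.07403657249375 73.1815013924806
7 [343.4 205.3] 184.0 -87.73842758051185 65.76744209126691
31 [311.7 225.5] 176.0 86.48287150347016 61.18958358188452
31 [311.7 225.5] 180.0 90.9805986059138 67.27142441650446
31 [311.7 225.5] 184.0 94.71375010388202 73.69808094062128
```

>>> {"name": "move_arm", "arguments": {
  "dp": [
    [-10,2,0],
    [0,0,40],
    [0,0,40],
    [4.6,10.8,0],
    [4.6,10.8,0],
    [4.6,10.8,0],
    [4.6,10.8,0],
    [4.6,10.8,0],
    [4.6,10.8,0],
    [0,0,0]
  ],
  "rotation": [
    [0,0,0],
    [0,0,0],
    [0,0,-0.189],
    [0,0,-0.189],
    [0,0,-0.189],
    [0,0,-0.189],
    [0,0,-0.189],
    [0,0,-0.189],
    [0,0,-0.189],
    [0,0,-0.187]
  ],
  "hand": [0,0,0.5,0.5,0.5,0.5,0.5,0.5,0.5,0.5]
}}

```text
clock: 13.4
eef_pos: [526.5, 72.8, 252.0]
eef_rot: [-3.142, -0.0, 1.635]
wrist_force: [0.3, 0.2, -0.6]
finger_gap: 47.0
finger_force: 0.0
```

```bash
python3 k.py 176 180 184
python3 - <<'E'
from h import *
s=camera("scene"); print(manip.read_state()["eef_rot"]);
print(proj(s,[527.5,72.2,230]),proj(s,[527.5,72.2,214]))
im=s["image"][150:250,270:400]; cv2.imwrite("pics/c5.png",cv2.resize(im[:,:,::-1],None,fx=5,fy=5,interpolation=cv2.INTER_CUBIC))
E
```

```text
[526.41532294  72.51996504 252.02970006]
15 [344.7 206.1] 176.0 -84.79468350166397 78.37520956240134
15 [344.7 206.1] 180.0 -88.23751484990419 71.02278221354874
15 [344.7 206.1] 184.0 -92.45590113660454 63.985145941235814
32 [311.8 225.5] 176.0 86.64670125499126 61.02713162215775
32 [311.8 225.5] 180.0 91.13897656213521 67.12409925094168
32 [311.8 225.5] 184.0 94.86448010219117 73.56400401007257
[-3.14153952e+00 -4.38388619e-05  1.63814718e+00]
[328.89847157 197.12253919] [328.75833464 203.16215303]
```

View pics/c5.png

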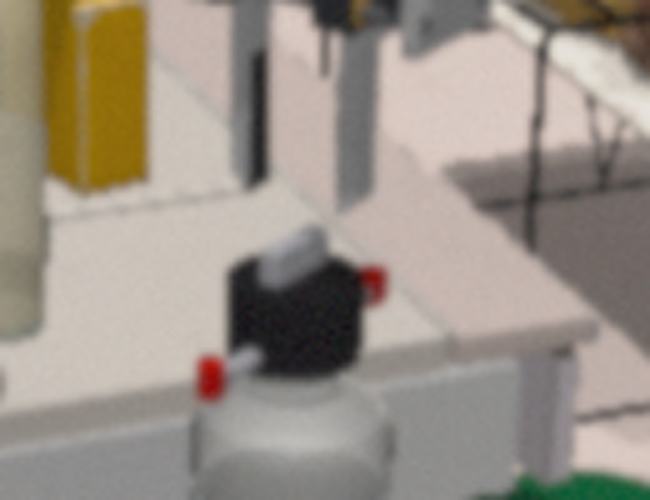

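The bar stands between and below the open fingers, and the lid is level on the neck at about 168 mm. I'm descending, gripping and then lifting gently.

>>> {"name": "move_arm", "arguments": {
  "dp": [
    [1,0,-15],
    [0,0,-12],
    [0,0,-8],
    [0,0,-4],
    [0,0,0],
    [0,0,0],
    [0,0,0],
    [0,0,0],
    [0,0,0]
  ],
  "rotation": [
    [0,0,-0.035],
    [0,0,0],
    [0,0,0],
    [0,0,0],
    [0,0,0],
    [0,0,0],
    [0,0,0],
    [0,0,0],
    [0,0,0]
  ],
  "hand": [0.5,0.5,0.5,0.5,0,0,0,0,0],
  "newtons": 20
}}

```text
clock: 14.62
eef_pos: [528.3, 71.8, 213.1]
eef_rot: [3.141, 0.0, 1.605]
wrist_force: [-0.4, -0.3, 0.2]
finger_gap: 12.0
finger_force: 20.0
```

>>> {"name": "move_arm", "arguments": {
  "dp": [
    [0,0,2],
    [0,0,4],
    [0,0,6],
    [0,0,8],
    [0,0,10],
    [0,0,10],
    [0,0,10],
    [0,0,10],
    [0,0,0]
  ],
  "rotation": [
    [0,0,0],
    [0,0,0],
    [0,0,0],
    [0,0,0],
    [0,0,0],
    [0,0,0],
    [0,0,0],
    [0,0,0],
    [0,0,0]
  ],
  "hand": [0,0,0,0,0,0,0,0,0]
}}

```text
clock: 15.75
eef_pos: [528.5, 71.9, 273.8]
eef_rot: [3.14, -0.0, 1.605]
wrist_force: [0.5, 0.2, -2.4]
finger_gap: 12.0
finger_force: 20.0
```

```bash
python3 k.py 235 240
```

```text
[528.3124565   71.85351113 273.1035347 ]
12 [346.2 184.2] 235.0 -84.62015584909189 82.27480273611323
12 [346.2 184.2] 240.0 -89.26873082013958 72.15289744131738
29 [312.8 201.7] 235.0 83.01262429877465 54.45647940915971
29 [312.8 201.7] 240.0 90.14539222021881 62.63856253114759
```

Run:
```python
from h import *
c=camera("top"); s=camera("scene")
for z in (0,100,200,250): print(z,"top corner",ray(c,437,262,z).round(),ray(c,445,245,z).round(),"scene",ray(s,387,233,z).round(),ray(s,377,160,z).round())
a=c["image"][110:310,380:600];b=s["image"][110:290,290:510]
im=np.hstack([cv2.resize(a,(400,364)),cv2.resize(b,(400,364))]); cv2.imwrite("pics/c6.png",im[:,:,::-1])
```

```text
0 top corner [ 496. -223.    0.] [ 550. -248.    0.] scene [ 543. -243.    0.] [ 903. -742.    0.]
100 top corner [ 482. -198.  100.] [ 531. -222.  100.] scene [446. -75. 100.] [ 761. -513.  100.]
200 top corner [ 467. -173.  200.] [ 513. -195.  200.] scene [348.  92. 200.] [ 620. -284.  200.]
250 top corner [ 460. -160.  250.] [ 503. -181.  250.] scene [299. 176. 250.] [ 549. -170.  250.]
```

View pics/c6.png

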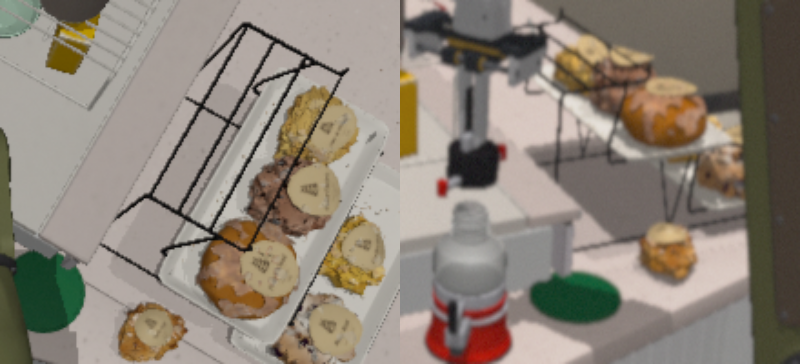

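The lid hangs level from the gripper. The cake stand's nearest corner is at about (545,-245), so there is ample clearance for placing the lid with its present orientation. I'm carrying it to the mat.

>>> {"name": "move_arm", "arguments": {
  "dp": [
    [-4,-10,0],
    [-8,-22,0],
    [-9,-26,0],
    [-9,-26,0],
    [-9,-26,0],
    [-9,-26,-10],
    [-8,-23,-20],
    [-6,-16,-25],
    [-4,-12,-25],
    [0,0,-20]
  ],
  "rotation": [
    [0,0,0],
    [0,0,0],
    [0,0,0],
    [0,0,0],
    [0,0,0],
    [0,0,0],
    [0,0,0],
    [0,0,0],
    [0,0,0],
    [0,0,0]
  ],
  "hand": [0,0,0,0,0,0,0,0,0,0]
}}

```text
clock: 17.15
eef_pos: [461.4, -116.2, 171.9]
eef_rot: [-3.141, -0.0, 1.604]
wrist_force: [0.9, 0.2, -1.1]
finger_gap: 12.2
finger_force: 20.0
```

>>> {"name": "move_arm", "arguments": {
  "dp": [
    [0,0,-25],
    [0,0,-25],
    [0,0,-20],
    [0,0,-15],
    [0,0,-10],
    [0,0,-5],
    [0,0,0]
  ],
  "rotation": [
    [0,0,0],
    [0,0,0],
    [0,0,0],
    [0,0,0],
    [0,0,0],
    [0,0,0],
    [0,0,0]
  ],
  "hand": [0,0,0,0,0,0,0]
}}

```text
clock: 18.02
eef_pos: [462.3, -115.2, 73.0]
eef_rot: [3.142, 0.0, 1.605]
wrist_force: [0.4, 0.9, -1.2]
finger_gap: 12.0
finger_force: 20.0
```

Run:
```python
from h import *
c=camera("top"); s=camera("scene"); st=manip.read_state(); print(st["eef_pos"],st["wrist_force"])
a=c["image"][220:320,340:480];b=s["image"][200:300,320:460]
im=np.hstack([a,b]); cv2.imwrite("pics/c7.png",cv2.resize(im[:,:,::-1],None,fx=2.8,fy=2.8,interpolation=cv2.INTER_CUBIC))
```

```text
[ 462.52022636 -115.25658702   73.40923822] [ 0.36095576  0.89162759 -0.74055772]
```

View pics/c7.png

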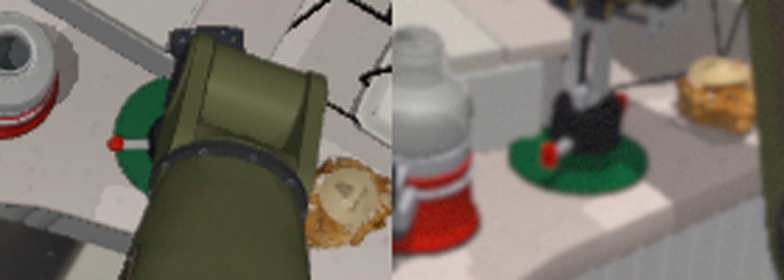

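The lid hangs just above the mat, well centred. I'm lowering it slowly.

>>> {"name": "move_arm", "arguments": {
  "dp": [
    [0,0,-8],
    [0,0,-6],
    [0,0,-3],
    [0,0,-1.5],
    [0,0,-1],
    [0,0,-1],
    [0,0,0]
  ],
  "rotation": [
    [0,0,0],
    [0,0,0],
    [0,0,0],
    [0,0,0],
    [0,0,0],
    [0,0,0],
    [0,0,0]
  ],
  "hand": [0,0,0,0,0,0,0]
}}

```text
clock: 19.0
eef_pos: [462.2, -115.1, 52.4]
eef_rot: [-3.142, 0.0, 1.605]
wrist_force: [0.4, -0.4, -0.6]
finger_gap: 12.0
finger_force: 20.0
```

>>> {"name": "move_arm", "arguments": {
  "dp": [
    [0,0,-0.5],
    [0,0,-0.5],
    [0,0,-0.5],
    [0,0,0]
  ],
  "rotation": [
    [0,0,0],
    [0,0,0],
    [0,0,0],
    [0,0,0]
  ],
  "hand": [0,0,0,0]
}}

```text
clock: 19.5
eef_pos: [462.3, -115.1, 51.0]
eef_rot: [3.141, 0.0, 1.605]
wrist_force: [-0.1, 0.7, 0.1]
finger_gap: 11.9
finger_force: 20.0
```

>>> {"name": "move_arm", "arguments": {
  "dp": [
    [0,0,-0.5],
    [0,0,-0.5],
    [0,0,0]
  ],
  "rotation": [
    [0,0,0],
    [0,0,0],
    [0,0,0]
  ],
  "hand": [0,0,0]
}}

```text
clock: 19.88
eef_pos: [462.6, -115.0, 50.7]
eef_rot: [3.141, -0.0, 1.605]
wrist_force: [-2.8, 4.1, 12.6]
finger_gap: 11.9
finger_force: 20.0
```

Contact is at 12 N, so the lid is on the mat. I'm releasing it and rising.

>>> {"name": "move_arm", "arguments": {
  "dp": [
    [0,0,0.5],
    [0,0,0],
    [0,0,0],
    [0,0,5],
    [0,0,15],
    [0,0,30],
    [0,0,40],
    [0,0,50],
    [-20,0,40],
    [-40,0,0]
  ],
  "rotation": [
    [0,0,0],
    [0,0,0],
    [0,0,0],
    [0,0,0],
    [0,0,0],
    [0,0,0],
    [0,0,0],
    [0,0,0],
    [0,0,0],
    [0,0,0]
  ],
  "hand": [0.4,0.4,0.4,0.4,0.4,0.4,0.4,0.4,0.4,0.4]
}}

```text
clock: 21.12
eef_pos: [402.7, -115.4, 233.9]
eef_rot: [3.136, 0.002, 1.606]
wrist_force: [0.2, -0.7, -0.7]
finger_gap: 37.6
finger_force: 0.0
```

Run:
```python
from h import *
c=camera("top"); s=camera("scene"); st=manip.read_state(); print(st["eef_pos"],st["wrist_force"])
b=s["image"][170:310,290:470]; a=c["image"][190:300,270:410]
im=np.hstack([cv2.resize(a,(400,311)),cv2.resize(b,(400,311))]); cv2.imwrite("pics/c8.png",im[:,:,::-1])
M=masks(s["image"])["red"].copy(); M[:,:335]=0; M[:,470:]=0; M[:190]=0
for q in blobs(M,3): print(q,ray(s,*q[1],18))
```

```text
[ 400.33741447 -115.06970672  232.13906167] [-0.0526205   0.32033702 -0.41119281]
(np.int32(6), array([401.2, 241.3]), array([400, 240,   3,   4], dtype=int32)) [ 467.02490519 -195.13073108   18.        ]
(np.int32(41), array([340.4, 262.8]), array([335, 258,  12,   9], dtype=int32)) [529.57549466  11.49034185  18.        ]
(np.int32(38), array([375. , 262.3]), array([373, 259,   5,   8], dtype=int32)) [459.90378945 -49.02120919  18.        ]
(np.int32(253), array([341.5, 278.8]), array([335, 269,  16,  21], dtype=int32)) [480.25497032  74.25059381  18.        ]
```

View pics/c8.png

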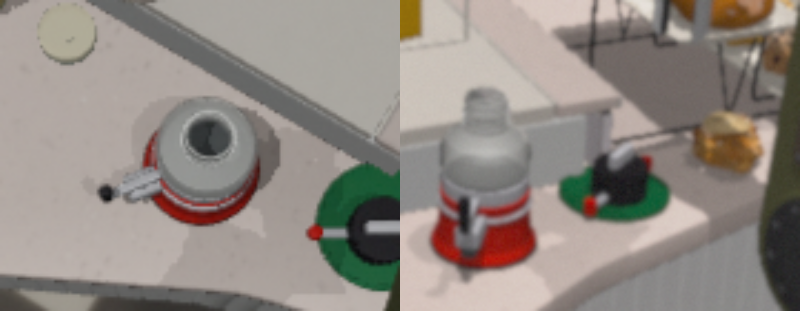

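The lid stands upright on the mat, centred near (462,-117). The lever points over the spout at (107,192), and the gripper is clear. I'm handing in.

```bash
python3 -c "
from cell import manip
print(manip.sign_off())"
```

```text
the job is handed in; nothing more can be done
None
```

The job is handed in, but the judge's result wasn't shown: the gate lever points over the spout (last measured about 0.02 rad off), the lid stands upright on the mat about 8 mm from its centre, and the arm is clear of everything.

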